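Shift the soap row to the new rack, in the same order

ROBOT

A 7-joint arm with a two-finger parallel gripper is mounted at the origin on a cart in front of the work surface, level with it; the furniture and walls round the work are solid. World frame = base frame: x ahead of the robot, y to its left, z up, the work surface at z = 0. Lengths are in mm, angles in degrees, forces in N, time in s.
With the tool pointing down it reaches from about 400 to 750 mm from the base axis. Payload 19.5 kg.
Tool frame: the origin (TCP) lies between the finger pads; the fingertips stand 25 mm ahead of it and the grasp point (between the pads) lies 6 mm ahead of it (arm.tcp_to_tips is the distance from the TCP to the fingertips, in mm); z points along the fingers, y is the line along which they close (so a half turn about z gives the same grasp; the last joint's range is limited). The gripper opens to 85 mm and grips with 20 to 120 N. Pads are 22 mm wide; open, the fingers measure 114 mm over their backs; the gripper's body (76 mm by 85 mm) begins 54 mm behind the grasp point. The pads swing forward as they close: fully open they stand 13 mm farther back than shut.
Start: joints at [74.043, 40.479, -1.581, 85.061, 1.261, 54.483, -4.326], TCP at [134.886, -558.931, 256.268] pointing down, gripper open.
Joint ranges: [-155.06, 155.06], [-18.47, 123.98], [-90, 86.84], [0, 140.48], [-83.41, 263.41], [0, 116], [-161.91, 161.91]. Speed limits (degrees/s): [108.29, 108.29, 147.25, 147.25, 172.46, 172.46, 172.46].

INTERFACE

Orientations are given as a 3x3 rotation matrix whose columns are the frame's x, y, z axes.
In Python, from plant import arm gives the robot as it stands. The module is installed in compiled form; this text tells all that it offers.
- The arm moves only by the shell command python3 -m pendant 'ROWS' [FORCE]. ROWS is JSON, a list of rows, each an object of numbers: "dx", "dy", "dz": the shift along the tool's x, y, z as a fraction of full scale; "ax", "ay", "az": the turn, a rotation vector about the tool's x, y, z as a fraction of full scale; "gripper": the closure, from 0 (fully open) to 1 (shut). In form: [{"dx": .., "dy": .., "dz": .., "ax": .., "ay": .., "az": .., "gripper": ..}, ...]. A call has 1 to 5 rows; each row is the pose to reach, as a shift and turn from the pose commanded when the call began, along the tool's axes at that moment, turning the shorter way round; what a row does not reach only later rows make up. Full scale, the value 1, is 1 m for a shift and pi rad for a turn. A row lasts 1/10 s, in which the tool goes at most 50 mm and 8.59 degrees, less where a joint would pass 70% of its speed; a pose out of reach is approached as far as the arm can. A call with a number of a shift or a turn outside -1 to 1 is refused whole. A call with a gripper value outside its range is refused whole. The fingers move at their own pace and stop on an object; FORCE is the grip in N (left out, the last holds). Time passes only in rows, so rows that repeat a pose let the fingers close. It gives the time, the measured TCP pose, the force, the opening and the grip force at its end, in the units of the state.
- arm.sense(): the state, without advancing time (a new reading comes with each control period).
- arm.read_camera(name): name is "scene" or "side" or "wrist"; returns the picture (400x640x3 uint8, blue, green, red); there is no depth.
- arm.get_calibration(name): a dict with "intrinsics" (3x3 intrinsics, pixels), "R" (3x3) and "t" (3): a world point X has camera coordinates R X + t. Camera axes: x right, y down, z forward; pixel columns grow to the right and rows downward; lengths in mm; the calibration is good to about 2 mm. A picture is of the moment at which its call begins: read the wrist's pose just before it. get_calibration takes no time and is no camera call; for the wrist camera it gives the pose at the moment of the call.
- arm.close_job(): hands the job in; it is judged then, once.
The state is a dict: "t": time; "joints": joint angles; "joint_vel": joint speeds; "tau": joint torques, N m; "position": TCP position; "eef_rot": TCP orientation; "contact_force": force on the tool from outside, world axes, zero at the start; "wrist_torque": the same for the moment, N m; "grip_width": finger opening in mm; "grasp_force": force on a finger pad.
Only numpy, scipy, OpenCV 4.12 (cv2) and the standard library are available. Lean on these libraries where they do the work, as an engineer would, in place of code of your own. Each camera call takes 0.05 s, during which the arm holds its last target. There are 200 camera calls.

TASK

The four boxed soaps stand on edge in the pale wooden rack, which is being retired. Move each of them to the dark wooden rack beside it, one soap to a bay, standing on edge across the middle of both rails as before and in the same order from left to right. Leave the oil tin, the lip balm and the patterned candle glass where they stand.

Things in the scene. Friction and masses are not known exactly. Their poses are not given: they have to be found in the camera images.
- blue_soap: Light blue soap box, 88 mm long, 30 mm thick, 58 mm high. It stands on its long edge; origin at the centre of its underside, x along its length, y across its thickness (the way to grip it), z up. Rigid, 70 to 140 g.
- orange_soap: Orange-yellow soap box, 88 mm long, 30 mm thick, 58 mm high. It stands on its long edge; origin at the centre of its underside, x along its length, y across its thickness (the way to grip it), z up. Rigid, 70 to 140 g.
- pink_soap: Rose pink soap box with a white paper band, 88 mm long, 30 mm thick, 58 mm high. It stands on its long edge; origin at the centre of its underside, x along its length, y across its thickness (the way to grip it), z up. Rigid, 70 to 140 g.
- green_soap: Dark green soap box with a cream paper band, 88 mm long, 30 mm thick, 58 mm high. It stands on its long edge; origin at the centre of its underside, x along its length, y across its thickness (the way to grip it), z up. Rigid, 70 to 140 g.
- pale_rack: Pale wooden soap rack, left or right of the dark one and parallel to it, of the same shape, size and axes; at the start one soap stands in each of its bays, in any order. Fixed.
- dark_rack: Dark wooden soap rack, 300 mm long. Two rails (at x = -34 and 34 mm, 20 mm wide, tops 18 mm high) each with five 14 mm pegs up to 50 mm high at y = -136, -68, 0, 68, 136 mm: four bays 54 mm clear, centred at y = 102, 34, -34, -102 mm. A soap stands across both rails, its length along x. Origin: middle of its underside; x away from the robot, y left along the row, z up. Fixed.
- oil_tin: Yellow and black oil tin with a grey cap, 70 mm diameter, 128 mm high, loose, to be left alone. Origin at the centre of its underside.
- lip_balm: Lip balm tube, white with a yellow cap, 17 mm diameter, 67 mm high, standing loose, to be left alone. Origin at the centre of its underside.
- candle_glass: Candle in a glass with a coloured mosaic pattern, 83 mm diameter, 75 mm high, loose, to be left alone. Origin at the centre of its underside.
Things that resemble listed ones, but are neither listed nor needed, are in the scene too. Leave any purple look-alike of the orange_soap alone. Leave any purple look-alike of the green_soap alone.

How it is judged (in metres and radians):
At the end, for the whole second after the job is handed in: Each soap stands upright on the dark rack's rails, in the bay with the same number from the left as before, within 14 mm of the bay's centre along the row and 15 mm across, turned under 0.25 rad, released and at rest; tin, balm and candle glass within 20 mm of their places (x of blue_soap in the frame of dark_rack between -0.015 and 0.015 m and z of blue_soap in the frame of dark_rack between 0.014 and 0.022 m and angle between each of blue_soap, orange_soap, green_soap, pink_soap's own z axis and vertical below 0.12 rad and angle between the x axis of each of blue_soap, orange_soap, green_soap, pink_soap and the x axis of dark_rack, either way round below 0.25 rad and (y of blue_soap in the frame of dark_rack between 0.088 and 0.116 m or y of blue_soap in the frame of dark_rack between 0.02 and 0.048 m or y of blue_soap in the frame of dark_rack between -0.048 and -0.02 m or y of blue_soap in the frame of dark_rack between -0.116 and -0.088 m) and ((horizontal distance between pale_rack and dark_rack between 0.31 and 0.331 m and distance of blue_soap from where it was at the start of the episode between 0.287 and 0.353 m) or (horizontal distance between pale_rack and dark_rack between 0.33 and 0.351 m and distance of blue_soap from where it was at the start of the episode between 0.307 and 0.373 m) or (horizontal distance between pale_rack and dark_rack between 0.35 and 0.371 m and distance of blue_soap from where it was at the start of the episode between 0.327 and 0.393 m)) and contact force between each of blue_soap, orange_soap, green_soap, pink_soap and the fingers below 0.05 N and linear speed of each of blue_soap, orange_soap, green_soap, pink_soap below 0.02 m/s and angular speed of each of blue_soap, orange_soap, green_soap, pink_soap below 0.2 rad/s and x of orange_soap in the frame of dark_rack between -0.015 and 0.015 m and z of orange_soap in the frame of dark_rack between 0.014 and 0.022 m and (y of orange_soap in the frame of dark_rack between 0.088 and 0.116 m or y of orange_soap in the frame of dark_rack between 0.02 and 0.048 m or y of orange_soap in the frame of dark_rack between -0.048 and -0.02 m or y of orange_soap in the frame of dark_rack between -0.116 and -0.088 m) and ((horizontal distance between pale_rack and dark_rack between 0.31 and 0.331 m and distance of orange_soap from where it was at the start of the episode between 0.287 and 0.353 m) or (horizontal distance between pale_rack and dark_rack between 0.33 and 0.351 m and distance of orange_soap from where it was at the start of the episode between 0.307 and 0.373 m) or (horizontal distance between pale_rack and dark_rack between 0.35 and 0.371 m and distance of orange_soap from where it was at the start of the episode between 0.327 and 0.393 m)) and x of green_soap in the frame of dark_rack between -0.015 and 0.015 m and z of green_soap in the frame of dark_rack between 0.014 and 0.022 m and (y of green_soap in the frame of dark_rack between 0.088 and 0.116 m or y of green_soap in the frame of dark_rack between 0.02 and 0.048 m or y of green_soap in the frame of dark_rack between -0.048 and -0.02 m or y of green_soap in the frame of dark_rack between -0.116 and -0.088 m) and ((horizontal distance between pale_rack and dark_rack between 0.31 and 0.331 m and distance of green_soap from where it was at the start of the episode between 0.287 and 0.353 m) or (horizontal distance between pale_rack and dark_rack between 0.33 and 0.351 m and distance of green_soap from where it was at the start of the episode between 0.307 and 0.373 m) or (horizontal distance between pale_rack and dark_rack between 0.35 and 0.371 m and distance of green_soap from where it was at the start of the episode between 0.327 and 0.393 m)) and x of pink_soap in the frame of dark_rack between -0.015 and 0.015 m and z of pink_soap in the frame of dark_rack between 0.014 and 0.022 m and (y of pink_soap in the frame of dark_rack between 0.088 and 0.116 m or y of pink_soap in the frame of dark_rack between 0.02 and 0.048 m or y of pink_soap in the frame of dark_rack between -0.048 and -0.02 m or y of pink_soap in the frame of dark_rack between -0.116 and -0.088 m) and ((horizontal distance between pale_rack and dark_rack between 0.31 and 0.331 m and distance of pink_soap from where it was at the start of the episode between 0.287 and 0.353 m) or (horizontal distance between pale_rack and dark_rack between 0.33 and 0.351 m and distance of pink_soap from where it was at the start of the episode between 0.307 and 0.373 m) or (horizontal distance between pale_rack and dark_rack between 0.35 and 0.371 m and distance of pink_soap from where it was at the start of the episode between 0.327 and 0.393 m)) and distance of each of oil_tin, lip_balm, candle_glass from where it was at the start of the episode below 0.02 m); the robot touches nothing.
It fails at once if the oil tin is pushed more than 2 cm or tipped (distance of oil_tin from where it was at the start of the episode above 0.02 m or angle between oil_tin's own z axis and vertical above 0.3 rad).
It fails at once if the lip balm is pushed more than 2 cm or tipped (distance of lip_balm from where it was at the start of the episode above 0.02 m or angle between lip_balm's own z axis and vertical above 0.3 rad).
It fails at once if the candle glass is pushed more than 2 cm or tipped (distance of candle_glass from where it was at the start of the episode above 0.02 m or angle between candle_glass's own z axis and vertical above 0.3 rad).
It also fails if it takes over 96 s, if anything falls off the work surface, if the arm or the gripper's body presses on something with over 40 N, if the wrist force passes 120 N, or if a joint passes its speed limit or range.

## Working session

There is one attempt and no reset: what is moved stays moved. The work goes in short steps, Python scripts to look and compute and a shell command to move; the robot and the scene stay as the last step left them, time stands still between calls to the robot, and variables do not carry over. Pictures are saved under pics/ and viewed, at most 14 in all, crops included, and the job is handed in when it is done.

```bash
mkdir -p pics
cat > h.py <<'E'
import numpy as np, cv2
from plant import arm
def ray(cal,u,v,z):
    K,R,t=[np.array(cal[k],float) for k in("intrinsics","R","t")]
    C=-R.T@t.ravel(); d=R.T@np.linalg.inv(K)@np.array([u,v,1.])
    return C+d*(z-C[2])/d[2]
def proj(cal,X):
    K,R,t=[np.array(cal[k],float) for k in("intrinsics","R","t")]
    p=K@(R@np.array(X,float)+t.ravel()); return p[:2]/p[2]
E
python3 - <<'E'
from h import *
for n in("scene","side","wrist"):
    c=arm.get_calibration(n); cv2.imwrite(f"pics/{n}0.png",arm.read_camera(n))
    R=np.array(c["R"]);print(n,(-R.T@np.array(c["t"]).ravel()).round(),R[2].round(2),c["intrinsics"][0][0])
s=arm.sense();print(s["t"],s["position"],np.round(s["eef_rot"],3),s["grip_width"])
E
```

```text
scene [-650.  806.  713.] [ 0.78 -0.45 -0.44] 520.1937724676393
side [ 483. 1284.  622.] [ 0.06 -0.9  -0.43] 381.9162894740372
wrist [ 211. -540.  373.] [-0.29 -0.07 -0.95] 313.8195110448325
0.15 [ 134.86414928 -558.78355585  255.96206227] [[ 0.972  0.235 -0.   ]
 [ 0.235 -0.972  0.001]
 [-0.    -0.001 -1.   ]] 85.29178615219708
```

View pics/scene0.png

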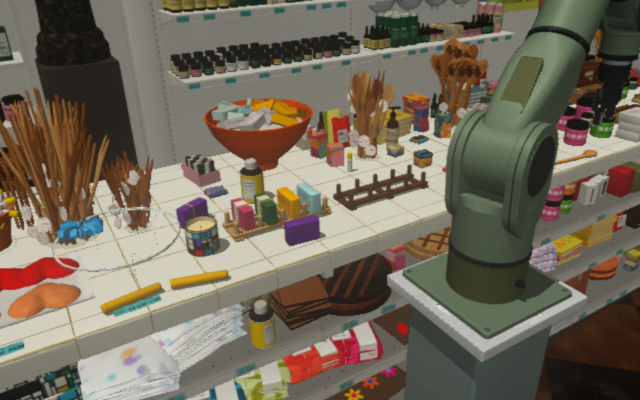

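View pics/side0.png

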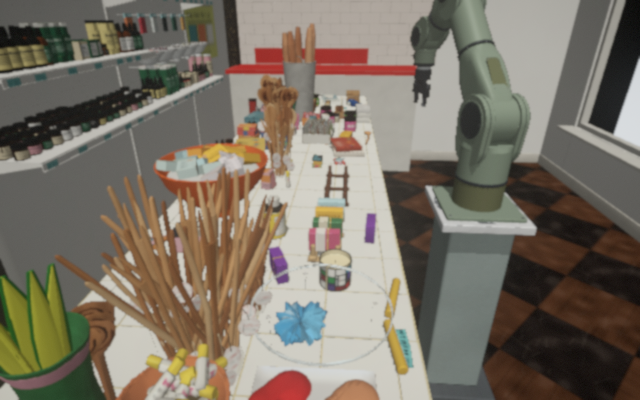

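Scene view: the pale rack is around (275,218), with pink (243,215), green (266,210), orange (289,203) and blue (309,195) soaps. The dark rack is at (382,187), the candle glass at (202,236), the tin at (251,180) and the balm at (349,160). Possible confusions: the purple boxes at (192,210) and (302,230), and the soaps and yellow blocks in the bowl at (260,115). I'll check the choice in a close crop.

Run:
```python
from h import *
i=cv2.imread("pics/scene0.png")[140:265,175:435]
cv2.imwrite("pics/c0.png",cv2.resize(i,(780,375),interpolation=cv2.INTER_CUBIC))
c=arm.get_calibration("scene")
im=cv2.imread("pics/scene0.png");hsv=cv2.cvtColor(im,cv2.COLOR_BGR2HSV)
for n,(u,v) in dict(pink=(243,215),green=(266,210),orange=(289,203),blue=(309,195)).items(): print(n,hsv[v,u],ray(c,u,v,50).round())
for u,v in((340,205),(425,185)): print(ray(c,u,v,10).round())
```

```text
pink [175 147 134] [517. 362.  50.]
green [52 96 72] [509. 297.  50.]
orange [ 19 206 150] [511. 225.  50.]
blue [ 84  48 143] [524. 153.  50.]
[487.  70.  10.]
[ 455. -226.   10.]
```

View pics/c0.png

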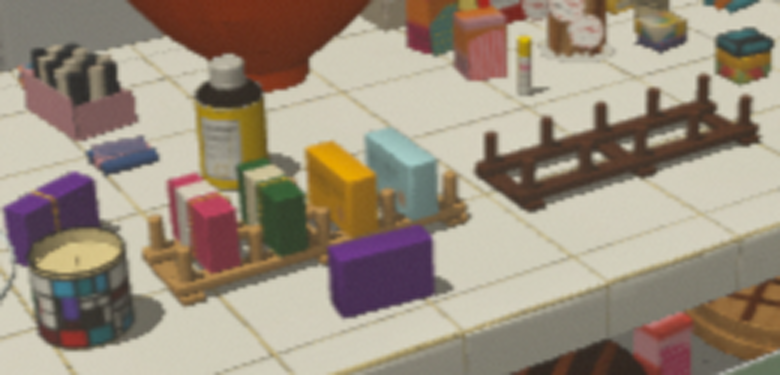

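The crop confirms it: left to right the pale rack holds pink, green, orange and blue. Both purple boxes stand outside the rack. The pegs are clearly visible, so next I measure from peg tops (z=50) and soap tops (z=76).

Run:
```python
from h import *
c=arm.get_calibration("scene")
f=lambda u,v,z:ray(c,175+u/3,140+v/3,z).round()[:2]
for p in((490,135),(546,120),(601,104),(653,90),(704,76),(745,98)): print("dark",p,f(*p,50))
for p in((154,217),(183,249),(450,174)): print("pale",p,f(*p,50))
for n,p in dict(pink=(201,188),green=(270,173),orange=(340,158),blue=(401,145)).items(): print(n,f(*p,76))
for n,p in dict(tin=(228,62,128),balm=(524,40,67),candle=(78,252,75)).items(): print(n,f(*p))
for n in(("purp",380,240,58),("purp2",50,195,58)): print(n[0],f(*n[1:]))
s=arm.sense();print(np.round(s["joints"],1))
```

```text
dark (490, 135) [534.  46.]
dark (546, 120) [533. -21.]
dark (601, 104) [534. -91.]
dark (653, 90) [ 532. -157.]
dark (704, 76) [ 532. -226.]
dark (745, 98) [ 463. -223.]
pale (154, 217) [556. 394.]
pale (183, 249) [486. 395.]
pale (450, 174) [482. 124.]
pink [537. 353.]
green [530. 288.]
orange [523. 219.]
blue [515. 158.]
tin [679. 259.]
balm [ 691. -100.]
candle [487. 487.]
purp [393. 250.]
purp2 [635. 464.]
[74.  40.5 -1.6 85.1  1.3 54.5 -4.3]
```

Dark rack centre ≈ (499,-90), yaw ≈ 0. Pale rack centre ≈ (518,258), 348 mm away, which fits. The peg spacing of 68 mm also fits. I'm moving over now.

```bash
python3 -m pendant '[{"dx":0.427,"dy":-0.215,"az":0.0756,"gripper":0.35},{"dx":0.427,"dy":-0.215,"az":0.0756,"gripper":0.35},{"dx":0.427,"dy":-0.215,"az":0.0756,"gripper":0.35},{"dx":0.427,"dy":-0.215,"az":0.0756,"gripper":0.35},{"dx":0.427,"dy":-0.215,"az":0.0756,"gripper":0.35}]' 40; python3 -c "
from h import *
s=arm.sense();print(np.round(s['joints'],1),np.round(s['eef_rot'],3))"
```

```text
[74.  40.5 -1.6 85.1  1.3 54.5 -4.3] [[ 0.972  0.235 -0.   ]
 [ 0.235 -0.972  0.001]
 [-0.    -0.001 -1.   ]]validation failed for argument at $[0]...
```

```bash
python3 -m pendant '[{"dx":0.427,"dy":-0.215,"dz":0,"ax":0,"ay":0,"az":0.0756,"gripper":0.35},{"dx":0.427,"dy":-0.215,"dz":0,"ax":0,"ay":0,"az":0.0756,"gripper":0.35},{"dx":0.427,"dy":-0.215,"dz":0,"ax":0,"ay":0,"az":0.0756,"gripper":0.35},{"dx":0.427,"dy":-0.215,"dz":0,"ax":0,"ay":0,"az":0.0756,"gripper":0.35},{"dx":0.427,"dy":-0.215,"dz":0,"ax":0,"ay":0,"az":0.0756,"gripper":0.35}]' 40; python3 -c "
from h import *
s=arm.sense();print(np.round(s['joints'],1),np.round(s['eef_rot'],3))"
```

```text
t: 0.65
position: [326.8, -395.7, 256.3]
eef_rot: [[1.0, -0.001, -0.0], [-0.001, -1.0, 0.0], [-0.0, -0.0, -1.0]]
contact_force: [0.4, -1.4, -0.1]
grip_width: 55.6
grasp_force: 0.0
[ 44.2  35.4   4.7  97.9  -3.8  46.8 -39.4] [[ 1.    -0.001 -0.   ]
 [-0.001 -1.     0.   ]
 [-0.    -0.    -1.   ]]
```

```bash
python3 -m pendant '[{"dx":0.173,"dy":-0.306,"dz":0,"ax":0,"ay":0,"az":0,"gripper":0.35},{"dx":0.173,"dy":-0.306,"dz":0,"ax":0,"ay":0,"az":0,"gripper":0.35},{"dx":0.173,"dy":-0.306,"dz":0,"ax":0,"ay":0,"az":0,"gripper":0.35},{"dx":0.173,"dy":-0.306,"dz":0,"ax":0,"ay":0,"az":0,"gripper":0.35},{"dx":0.173,"dy":-0.306,"dz":0,"ax":0,"ay":0,"az":0,"gripper":0.35}]'
python3 -m pendant '[{"dx":0.05,"dy":-0.13,"dz":0,"ax":0,"ay":0,"az":0,"gripper":0.35},{"dx":0.05,"dy":-0.13,"dz":0,"ax":0,"ay":0,"az":0,"gripper":0.35},{"dx":0.05,"dy":-0.13,"dz":0,"ax":0,"ay":0,"az":0,"gripper":0.35},{"dx":0.05,"dy":-0.13,"dz":0,"ax":0,"ay":0,"az":0,"gripper":0.35}]'; python3 -c "
from h import *
cv2.imwrite('pics/w1.png',arm.read_camera('wrist'));import json
c=arm.get_calibration('wrist');json.dump({k:np.array(c[k]).tolist() for k in('intrinsics','R','t')},open('w1.json','w'))
for y in(46,-22,-90,-158,-226):print(proj(c,[533,y,50]).round(),proj(c,[465,y,50]).round())
"
```

```text
t: 1.15
position: [449.4, -177.8, 256.3]
eef_rot: [[1.0, -0.001, -0.0], [-0.001, -1.0, 0.0], [-0.0, -0.0, -1.0]]
contact_force: [0.7, 0.4, -0.9]
grip_width: 55.5
grasp_force: 0.0
t: 1.55
position: [500.1, -44.4, 255.9]
eef_rot: [[1.0, 0.006, -0.0], [0.006, -1.0, 0.002], [-0.0, -0.002, -1.0]]
contact_force: [-1.5, -1.1, -0.6]
grip_width: 55.7
grasp_force: 0.0
[229. 149.] [234. 212.]
[296. 149.] [297. 212.]
[362. 149.] [359. 212.]
[428. 150.] [422. 212.]
[495. 150.] [484. 213.]
```

View pics/w1.png

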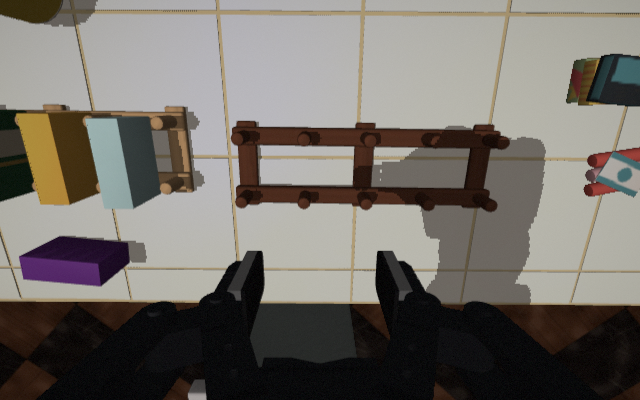

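Wrist view: dark rack peg tops, far row (238,139), (371,140), (502,142); near row (241,203), (366,203), (490,205). At the left: blue (120,160), orange (55,155), purple (75,260), and the pale rack's right end pegs at about (157,123) and (166,188). Next I measure the dark rack and move over the pale one.

```bash
python3 -c "
from h import *;import json
c=json.load(open('w1.json'))
F=np.array([ray(c,u,v,50)[:2] for u,v in((238,139),(309,139),(371,140),(435,140),(502,142))]);N=np.array([ray(c,u,v,50)[:2] for u,v in((241,203),(304,202),(366,203),(428,204),(490,205))])
print(F.round(),N.round(),((F.mean(0)+N.mean(0))/2).round(1))
print(ray(c,157,123,50).round(),ray(c,166,188,50).round())"
python3 -m pendant '[{"dx":-0.05,"dy":-0.25,"dz":0,"ax":0,"ay":0,"az":0,"gripper":0.35},{"dx":-0.05,"dy":-0.25,"dz":0,"ax":0,"ay":0,"az":0,"gripper":0.35},{"dx":-0.05,"dy":-0.25,"dz":0,"ax":0,"ay":0,"az":0,"gripper":0.35},{"dx":-0.05,"dy":-0.25,"dz":0,"ax":0,"ay":0,"az":0,"gripper":0.35},{"dx":-0.05,"dy":-0.25,"dz":0,"ax":0,"ay":0,"az":0,"gripper":0.35}]'
python3 -m pendant '[{"dx":0,"dy":-0.04,"dz":0,"ax":0,"ay":0,"az":0,"gripper":0.35},{"dx":0,"dy":-0.04,"dz":0,"ax":0,"ay":0,"az":0,"gripper":0.35}]'
python3 -c "
from h import *;import json
i=arm.read_camera('wrist');cv2.imwrite('pics/w2.png',i)
c=arm.get_calibration('wrist');json.dump({k:np.array(c[k]).tolist() for k in('intrinsics','R','t')},open('w2.json','w'))
s=arm.sense();print(s['position'],np.round(s['eef_rot'],3).tolist(),np.round(s['joints'],1))
cv2.imwrite('pics/w2c.png',cv2.resize(i[70:270,120:520],(800,400),interpolation=cv2.INTER_CUBIC))
"
```

```text
[[ 543.   36.]
 [ 543.  -36.]
 [ 543.  -99.]
 [ 543. -164.]
 [ 541. -232.]] [[ 475.   38.]
 [ 476.  -30.]
 [ 475.  -97.]
 [ 475. -164.]
 [ 474. -231.]] [508.8 -97.7]
[559. 116.  50.] [492. 117.  50.]
t: 2.1
position: [449.5, 196.3, 256.5]
eef_rot: [[1.0, -0.002, 0.0], [-0.002, -1.0, -0.0], [0.0, 0.0, -1.0]]
contact_force: [0.6, 0.8, 0.7]
grip_width: 55.9
grasp_force: 0.0
t: 2.3
position: [449.2, 239.6, 255.9]
eef_rot: [[1.0, 0.005, -0.001], [0.005, -1.0, 0.002], [-0.001, -0.002, -1.0]]
contact_force: [0.2, -1.5, -0.2]
grip_width: 55.5
grasp_force: 0.0
[449.73581307 236.6576443  256.02486372] [[1.0, 0.002, -0.0], [0.002, -1.0, 0.0], [-0.0, -0.0, -1.0]] [ -38.3   35.5   12.4   99.1   -9.9   46.5 -111.2]
```

View pics/w2.png

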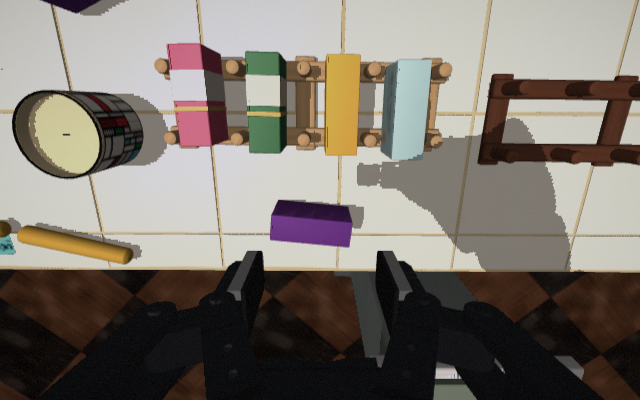

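View pics/w2c.png

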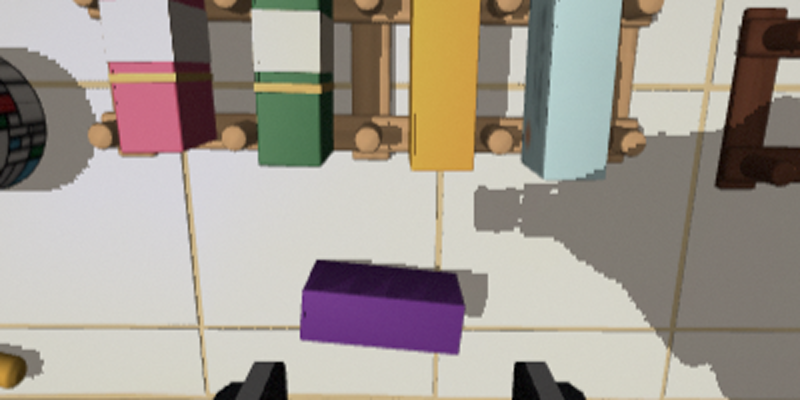

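The wrist view is clear: soap tops are pink (168..199,44)-(180..211,146), green (246,52)-(249..281,153), orange (327..360,55)-(325..357,155), blue (398..430,60)-(393..423,159). The candle is at (75,135) and the purple box at (311,223), both outside the rack.

```bash
python3 -c "
from h import *;import json
c=json.load(open('w2.json'))
P=lambda L,z:np.array([ray(c,u,v,z)[:2] for u,v in L])
F=P(((161,66),(232,66),(304,67),(374,68),(445,70)),50);N=P(((170,138),(238,138),(306,139),(371,140),(436,141)),50)
print(F.round(),N.round(),((F.mean(0)+N.mean(0))/2).round(1))
for n,L in dict(pink=((168,44),(199,44),(179.5,146),(211,146)),green=((246,52),(278,52),(249,153),(281,153)),orange=((327,55),(360,55),(325.5,155.5),(356.5,155.5)),blue=((398,60),(430,60),(393,159.5),(423,159))).items():
  Q=P(L,76);print(n,Q.mean(0).round(1),(Q[1]-Q[0]).round(),((Q[0]+Q[1]-Q[2]-Q[3])/2).round(1))
print(P(((75,135),),75))
s=arm.sense();print(s['position'])
"
```

```text
[[562. 388.]
 [562. 321.]
 [561. 252.]
 [560. 186.]
 [559. 118.]] [[495. 389.]
 [495. 320.]
 [494. 251.]
 [493. 185.]
 [492. 119.]] [527.2 252.9]
pink [533.2 354.1] [  0. -27.] [86.6 -0.1]
green [526.9 288.1] [  0. -28.] [86.9 -1.8]
orange [524.6 217. ] [  0. -29.] [86.9 -0.2]
blue [520.9 154.4] [  0. -28.] [86.5  2.3]
[[499.76403111 465.45135458]]
[449.73581307 236.6576443  256.02486372]
```

Pale rack centre (527,253), soaps within 3 mm of bay centres (355, 287, 219, 151). The 86.6×28 mm tops fit the given size. Blue first.

```bash
python3 -m pendant '[{"dx":0.072,"dy":0.084,"dz":0.04,"ax":0,"ay":0,"az":0,"gripper":0.35},{"dx":0.072,"dy":0.084,"dz":0.05,"ax":0,"ay":0,"az":0,"gripper":0.35},{"dx":0.072,"dy":0.084,"dz":0.05,"ax":0,"ay":0,"az":0,"gripper":0.35},{"dx":0.072,"dy":0.084,"dz":0.09,"ax":0,"ay":0,"az":0,"gripper":0.35},{"dx":0.072,"dy":0.084,"dz":0.12,"ax":0,"ay":0,"az":0,"gripper":0.35}]'; python3 -c "
from h import *
i=arm.read_camera('wrist');cv2.imwrite('pics/w3.png',i);print(arm.sense()['position'])"
```

```text
t: 2.85
position: [522.2, 148.7, 134.9]
eef_rot: [[1.0, -0.004, -0.0], [-0.004, -1.0, -0.001], [-0.0, 0.001, -1.0]]
contact_force: [1.0, 0.4, 0.2]
grip_width: 55.3
grasp_force: 0.0
[520.5592714  148.71477196 131.04442972]
```

View pics/w3.png

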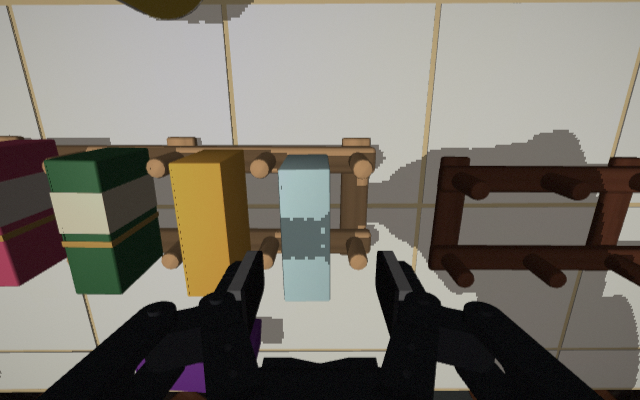

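Wrist view: the blue soap top spans u 283–329 at its near edge (v 299) and 280–329 at its far edge (v 158), a little left of the finger centre (320).

```bash
python3 -c "
from h import *
c=arm.get_calibration('wrist')
for u,v in((283,299),(329,299),(280,168),(329,168)):print(ray(c,u,v,76).round(1))
for u,v in((464,184),(571,187),(457,270),(544,271)):print('dark',ray(c,u,v,50).round(1))
for u,v in((263,165),(364,167),(265,252),(357,256)):print('pale',ray(c,u,v,50).round(1))
s=arm.sense();print(s['position'],s['eef_rot'])"
```

```text
[479.8 172.8  76. ]
[479.6 143.5  76. ]
[564.4 171.2  76. ]
[564.3 144.   76. ]
dark [548.1  55.3  50. ]
dark [545.8 -14.9  50. ]
dark [485.1  51.6  50. ]
dark [484.  -10.6  50. ]
pale [561.2 185.2  50. ]
pale [559.6 120.8  50. ]
pale [499.9 187.4  50. ]
pale [496.5 123.2  50. ]
[520.5592714  148.71477196 131.04442972] [[ 0.99998027 -0.00347369 -0.00523311]
 [-0.00348521 -0.99999152 -0.00219468]
 [-0.00522544  0.00221288 -0.9999839 ]]
```

```bash
python3 -m pendant '[{"dx":0.002,"dy":-0.007,"dz":0.03,"ax":0,"ay":0,"az":0,"gripper":0.35},{"dx":0.002,"dy":-0.007,"dz":0.06,"ax":0,"ay":0,"az":0,"gripper":0.35},{"dx":0.002,"dy":-0.007,"dz":0.073,"ax":0,"ay":0,"az":0,"gripper":0.35},{"dx":0.002,"dy":-0.007,"dz":0.073,"ax":0,"ay":0,"az":0,"gripper":0.8},{"dx":0.002,"dy":-0.007,"dz":0.073,"ax":0,"ay":0,"az":0,"gripper":0.8}]' 30
python3 -m pendant '[{"dx":0,"dy":0,"dz":0,"ax":0,"ay":0,"az":0,"gripper":0.8},{"dx":0,"dy":0,"dz":0,"ax":0,"ay":0,"az":0,"gripper":0.8},{"dx":0,"dy":0,"dz":0,"ax":0,"ay":0,"az":0,"gripper":0.8}]' 30
```

```text
t: 3.4
position: [524.5, 157.9, 64.6]
eef_rot: [[1.0, -0.001, 0.001], [-0.001, -1.0, 0.0], [0.001, -0.0, -1.0]]
contact_force: [0.4, 0.5, -0.9]
grip_width: 29.7
grasp_force: 30.8
t: 3.7
position: [524.5, 158.4, 64.5]
eef_rot: [[1.0, -0.001, 0.002], [-0.001, -1.0, 0.0], [0.002, -0.0, -1.0]]
contact_force: [-0.8, -0.6, 9.5]
grip_width: 29.6
grasp_force: 32.1
```

Width 29.6 mm matches the soap. I lift and carry it toward the dark rack's fourth bay (y ≈ -199).

```bash
python3 -m pendant '[{"dx":0,"dy":0,"dz":-0.03,"ax":0,"ay":0,"az":0,"gripper":0.8},{"dx":0,"dy":0,"dz":-0.07,"ax":0,"ay":0,"az":0,"gripper":0.8},{"dx":0,"dy":0.02,"dz":-0.11,"ax":0,"ay":0,"az":0,"gripper":0.8},{"dx":0,"dy":0.06,"dz":-0.13,"ax":0,"ay":0,"az":0,"gripper":0.8},{"dx":0,"dy":0.11,"dz":-0.13,"ax":0,"ay":0,"az":0,"gripper":0.8}]'
python3 -m pendant '[{"dx":-0.016,"dy":0.05,"dz":0,"ax":0,"ay":0,"az":0,"gripper":0.8},{"dx":-0.016,"dy":0.1,"dz":0,"ax":0,"ay":0,"az":0,"gripper":0.8},{"dx":-0.016,"dy":0.15,"dz":0,"ax":0,"ay":0,"az":0,"gripper":0.8},{"dx":-0.016,"dy":0.19,"dz":0,"ax":0,"ay":0,"az":0,"gripper":0.8},{"dx":-0.016,"dy":0.22,"dz":0,"ax":0,"ay":0,"az":0,"gripper":0.8}]'
python3 -m pendant '[{"dx":0,"dy":0.02,"dz":0,"ax":0,"ay":0,"az":0,"gripper":0.8},{"dx":0,"dy":0.023,"dz":0,"ax":0,"ay":0,"az":0,"gripper":0.8},{"dx":0,"dy":0.023,"dz":0,"ax":0,"ay":0,"az":0,"gripper":0.8},{"dx":0,"dy":0.023,"dz":0,"ax":0,"ay":0,"az":0,"gripper":0.8}]'
python3 -c "
from h import *
i=arm.read_camera('wrist');cv2.imwrite('pics/w4.png',i);print(arm.sense()['position'])"
```

```text
t: 4.2
position: [524.8, 48.5, 196.5]
eef_rot: [[1.0, 0.002, 0.005], [0.002, -1.0, 0.001], [0.005, -0.001, -1.0]]
contact_force: [1.1, -0.4, -1.2]
grip_width: 29.6
grasp_force: 30.7
t: 4.7
position: [507.2, -174.9, 194.0]
eef_rot: [[1.0, -0.003, 0.001], [-0.003, -1.0, -0.001], [0.001, 0.001, -1.0]]
contact_force: [0.5, 1.0, -1.3]
grip_width: 29.7
grasp_force: 30.7
t: 5.1
position: [507.9, -193.5, 193.6]
eef_rot: [[1.0, 0.0, 0.0], [0.0, -1.0, 0.001], [0.0, -0.001, -1.0]]
contact_force: [-0.8, 0.7, -1.1]
grip_width: 29.7
grasp_force: 30.7
[ 507.95464505 -193.4684573   193.52029768]
```

View pics/w4.png

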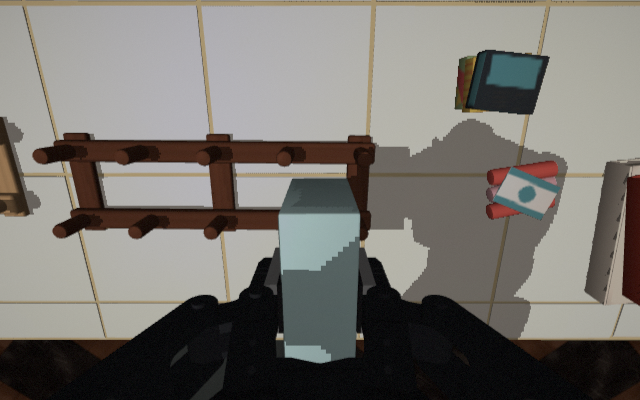

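Blue is held between the pads. Dark peg tops are at far (41,156), (123,157), (204,157), (285,157), (366,155), and near (60,231), (136,231), (211,231), (361,231).

```bash
python3 -c "
from h import *
c=arm.get_calibration('wrist')
F=np.array([ray(c,u,v,50)[:2] for u,v in((41,156),(123,157),(204,157),(285,157),(366,155))]);N=np.array([ray(c,u,v,50)[:2] for u,v in((60,231),(136,231),(211,231),(361,231))])
print(F.round(),N.round());
o=[136,68,0,-68,-136]
print((F[:,1]-o).mean(),(N[:,1]-np.array([136,68,0,-136])).mean(),F[:,0].mean()-34,N[:,0].mean()+34)"
```

```text
[[ 545.   39.]
 [ 544.  -29.]
 [ 544.  -96.]
 [ 544. -164.]
 [ 546. -231.]] [[ 477.   40.]
 [ 477.  -28.]
 [ 477.  -95.]
 [ 477. -230.]]
-96.26070711430054 -95.31760354921347 510.33504985941147 511.3668295505359
```

Dark rack centre is (510.5,-95.7), with bays at y = 6, -62, -130, -198. The spacing checks out, and it is 349 mm from the pale rack. Lowering blue.

```bash
python3 -m pendant '[{"dx":0.005,"dy":0.0045,"dz":0.03,"ax":0,"ay":0,"az":0,"gripper":0.8},{"dx":0.005,"dy":0.0045,"dz":0.07,"ax":0,"ay":0,"az":0,"gripper":0.8},{"dx":0.005,"dy":0.0045,"dz":0.1,"ax":0,"ay":0,"az":0,"gripper":0.8},{"dx":0.005,"dy":0.0045,"dz":0.118,"ax":0,"ay":0,"az":0,"gripper":0.8},{"dx":0.005,"dy":0.0045,"dz":0.125,"ax":0,"ay":0,"az":0,"gripper":0.8}]'
python3 -m pendant '[{"dx":0,"dy":0,"dz":0.003,"ax":0,"ay":0,"az":0,"gripper":0.8},{"dx":0,"dy":0,"dz":0.003,"ax":0,"ay":0,"az":0,"gripper":0.8}]'
```

```text
t: 5.65
position: [512.3, -198.0, 66.9]
eef_rot: [[1.0, 0.0, -0.002], [0.0, -1.0, 0.001], [-0.002, -0.001, -1.0]]
contact_force: [-0.4, -0.4, -1.3]
grip_width: 29.6
grasp_force: 30.7
t: 5.85
position: [513.1, -198.9, 65.9]
eef_rot: [[1.0, -0.0, 0.001], [-0.0, -1.0, -0.0], [0.001, 0.0, -1.0]]
contact_force: [-0.3, 0.3, -0.4]
grip_width: 30.0
grasp_force: 30.7
```

```bash
python3 -m pendant '[{"dx":0,"dy":0,"dz":0.002,"ax":0,"ay":0,"az":0,"gripper":0.8},{"dx":0,"dy":0,"dz":0.002,"ax":0,"ay":0,"az":0,"gripper":0.35},{"dx":0,"dy":0,"dz":0.002,"ax":0,"ay":0,"az":0,"gripper":0.35},{"dx":0,"dy":0,"dz":0.002,"ax":0,"ay":0,"az":0,"gripper":0.35}]'
python3 -m pendant '[{"dx":0,"dy":0,"dz":-0.03,"ax":0,"ay":0,"az":0,"gripper":0.35},{"dx":0,"dy":0,"dz":-0.08,"ax":0,"ay":0,"az":0,"gripper":0.35},{"dx":0,"dy":0,"dz":-0.12,"ax":0,"ay":0,"az":0,"gripper":0.35},{"dx":0,"dy":0,"dz":-0.12,"ax":0,"ay":0,"az":0,"gripper":0.35}]'
python3 -c "
from h import *
i=arm.read_camera('wrist');cv2.imwrite('pics/w5.png',i);print(arm.sense()['position'])"
```

```text
t: 6.25
position: [512.9, -199.2, 63.6]
eef_rot: [[1.0, -0.001, 0.0], [-0.001, -1.0, -0.0], [0.0, 0.0, -1.0]]
contact_force: [-0.2, -0.6, -0.3]
grip_width: 56.1
grasp_force: 0.0
t: 6.65
position: [514.2, -199.8, 188.1]
eef_rot: [[1.0, -0.001, 0.007], [-0.001, -1.0, -0.002], [0.007, 0.002, -1.0]]
contact_force: [-1.4, 0.4, -1.8]
grip_width: 55.9
grasp_force: 0.0
[ 513.50939401 -199.40141472  185.62086212]
```

View pics/w5.png

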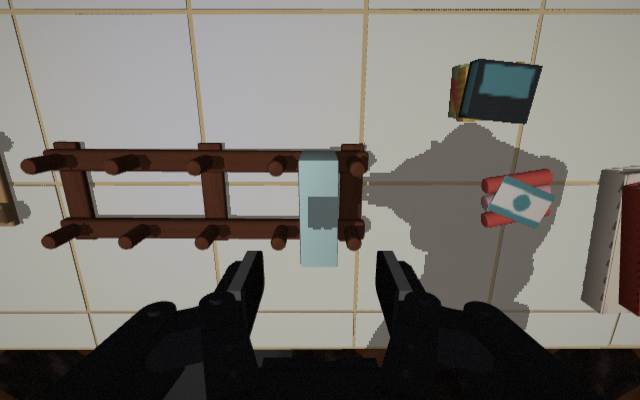

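Blue stands upright in the fourth bay, with its top at (299..337,152)-(301..338,266), between pegs at u 278 and 353.

```bash
python3 -c "
from h import *
c=arm.get_calibration('wrist')
print(np.mean([ray(c,u,v,76) for u,v in((299,153),(337,153),(301,266),(338,266))],0))
print(np.mean([ray(c,u,v,50) for u,v in((276,168),(358,168),(279,243),(352,243))],0), arm.sense()['position'])"
```

```text
[ 512.59845116 -198.19145727   76.        ]
[ 508.82572313 -195.99381326   50.        ] [ 513.50939401 -199.40141472  185.62086212]
```

```bash
python3 -m pendant '[{"dx":0.012,"dy":-0.05,"dz":0,"ax":0,"ay":0,"az":0,"gripper":0.35},{"dx":0.012,"dy":-0.1,"dz":0,"ax":0,"ay":0,"az":0,"gripper":0.35},{"dx":0.012,"dy":-0.15,"dz":0,"ax":0,"ay":0,"az":0,"gripper":0.35},{"dx":0.012,"dy":-0.2,"dz":0,"ax":0,"ay":0,"az":0,"gripper":0.35},{"dx":0.012,"dy":-0.25,"dz":0,"ax":0,"ay":0,"az":0,"gripper":0.35}]' | head -2
python3 -m pendant '[{"dx":0,"dy":-0.05,"dz":0,"ax":0,"ay":0,"az":0,"gripper":0.35},{"dx":0,"dy":-0.1,"dz":0,"ax":0,"ay":0,"az":0,"gripper":0.35},{"dx":0,"dy":-0.15,"dz":0,"ax":0,"ay":0,"az":0,"gripper":0.35},{"dx":0,"dy":-0.168,"dz":0,"ax":0,"ay":0,"az":0,"gripper":0.35},{"dx":0,"dy":-0.168,"dz":0.03,"ax":0,"ay":0,"az":0,"gripper":0.35}]'|head -2
python3 -m pendant '[{"dx":0,"dy":0,"dz":0,"ax":0,"ay":0,"az":0,"gripper":0.35},{"dx":0,"dy":0,"dz":0,"ax":0,"ay":0,"az":0,"gripper":0.35}]'|head -2
python3 -c "
from h import *;import json
i=arm.read_camera('wrist');cv2.imwrite('pics/w6.png',i);print(arm.sense()['position'])
c=arm.get_calibration('wrist')
h=cv2.cvtColor(i,cv2.COLOR_BGR2HSV)
m=cv2.inRange(h,(14,150,90),(26,255,255));m[:, :200]=0;m[:,420:]=0;m[:100]=0
n,l,s,ce=cv2.connectedComponentsWithStats(m);k=1+s[1:,4].argmax();print(s[k],ce[k])"
```

```text
t: 7.2
position: [524.3, 51.4, 182.6]
t: 7.7
position: [525.3, 221.4, 154.3]
t: 7.9
position: [524.9, 216.8, 153.2]
[525.28162622 216.84987662 153.86108678]
[ 291  152   48  132 5743] [314.45585931 216.5921992 ]
```

View pics/w6.png

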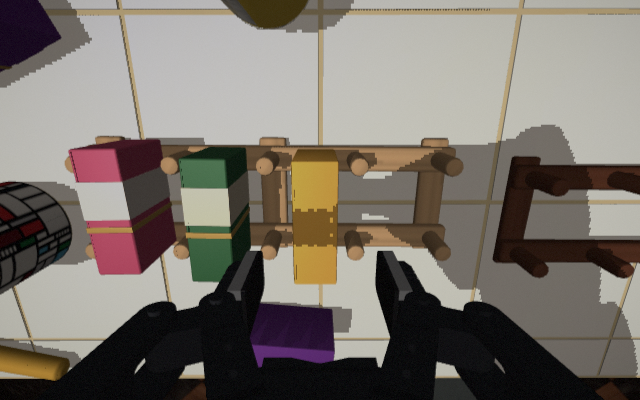

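Orange's top is at u 294–337, v 152–283, about 3 mm left of the finger centre.

```bash
python3 -c "
from h import *
c=arm.get_calibration('wrist')
print(np.mean([ray(c,u,v,76) for u,v in((292,154),(338,154),(294,283),(337,283))],0))"
python3 -m pendant '[{"dx":0,"dy":-0.003,"dz":0.04,"ax":0,"ay":0,"az":0,"gripper":0.35},{"dx":0,"dy":-0.003,"dz":0.075,"ax":0,"ay":0,"az":0,"gripper":0.35},{"dx":0,"dy":-0.003,"dz":0.089,"ax":0,"ay":0,"az":0,"gripper":0.35},{"dx":0,"dy":-0.003,"dz":0.089,"ax":0,"ay":0,"az":0,"gripper":0.35},{"dx":0,"dy":-0.003,"dz":0.089,"ax":0,"ay":0,"az":0,"gripper":0.8}]' 30
python3 -m pendant '[{"dx":0,"dy":0,"dz":0,"ax":0,"ay":0,"az":0,"gripper":0.8},{"dx":0,"dy":0,"dz":0,"ax":0,"ay":0,"az":0,"gripper":0.8},{"dx":0,"dy":0,"dz":0,"ax":0,"ay":0,"az":0,"gripper":0.8}]' 30
```

```text
[527.9408084  220.43940636  76.        ]
t: 8.45
position: [525.8, 220.4, 65.9]
eef_rot: [[1.0, -0.001, 0.001], [-0.001, -1.0, 0.001], [0.001, -0.001, -1.0]]
contact_force: [-0.7, 0.1, 0.3]
grip_width: 42.3
grasp_force: 0.0
t: 8.75
position: [525.8, 220.7, 66.2]
eef_rot: [[1.0, -0.001, 0.002], [-0.001, -1.0, 0.001], [0.002, -0.001, -1.0]]
contact_force: [-0.1, -0.2, 7.8]
grip_width: 29.6
grasp_force: 29.9
```

```bash
python3 -m pendant '[{"dx":0,"dy":0,"dz":-0.03,"ax":0,"ay":0,"az":0,"gripper":0.8},{"dx":0,"dy":0,"dz":-0.07,"ax":0,"ay":0,"az":0,"gripper":0.8},{"dx":0,"dy":0.02,"dz":-0.11,"ax":0,"ay":0,"az":0,"gripper":0.8},{"dx":0,"dy":0.06,"dz":-0.125,"ax":0,"ay":0,"az":0,"gripper":0.8},{"dx":0,"dy":0.11,"dz":-0.125,"ax":0,"ay":0,"az":0,"gripper":0.8}]'|head -2
python3 -m pendant '[{"dx":-0.016,"dy":0.05,"dz":0,"ax":0,"ay":0,"az":0,"gripper":0.8},{"dx":-0.016,"dy":0.1,"dz":0,"ax":0,"ay":0,"az":0,"gripper":0.8},{"dx":-0.016,"dy":0.15,"dz":0,"ax":0,"ay":0,"az":0,"gripper":0.8},{"dx":-0.016,"dy":0.19,"dz":0,"ax":0,"ay":0,"az":0,"gripper":0.8},{"dx":-0.016,"dy":0.22,"dz":0,"ax":0,"ay":0,"az":0,"gripper":0.8}]'|head -2
python3 -m pendant '[{"dx":0,"dy":0.02,"dz":0,"ax":0,"ay":0,"az":0,"gripper":0.8},{"dx":0,"dy":0.02,"dz":0,"ax":0,"ay":0,"az":0,"gripper":0.8},{"dx":0,"dy":0.02,"dz":0,"ax":0,"ay":0,"az":0,"gripper":0.8},{"dx":0,"dy":0.02,"dz":0,"ax":0,"ay":0,"az":0,"gripper":0.8}]'
```

```text
t: 9.25
position: [525.7, 110.7, 192.8]
t: 9.75
position: [508.5, -112.8, 190.7]
t: 10.15
position: [509.0, -128.6, 189.9]
eef_rot: [[1.0, 0.0, 0.001], [0.0, -1.0, 0.0], [0.001, -0.0, -1.0]]
contact_force: [-0.1, 0.0, -0.4]
grip_width: 29.4
grasp_force: 30.3
```

```bash
python3 -m pendant '[{"dx":0,"dy":0.001,"dz":0.03,"ax":0,"ay":0,"az":0,"gripper":0.8},{"dx":0,"dy":0.001,"dz":0.07,"ax":0,"ay":0,"az":0,"gripper":0.8},{"dx":0,"dy":0.001,"dz":0.1,"ax":0,"ay":0,"az":0,"gripper":0.8},{"dx":0,"dy":0.001,"dz":0.115,"ax":0,"ay":0,"az":0,"gripper":0.8},{"dx":0,"dy":0.001,"dz":0.121,"ax":0,"ay":0,"az":0,"gripper":0.8}]'|head -2
python3 -m pendant '[{"dx":0,"dy":0,"dz":0.0025,"ax":0,"ay":0,"az":0,"gripper":0.8},{"dx":0,"dy":0,"dz":0.0025,"ax":0,"ay":0,"az":0,"gripper":0.8},{"dx":0,"dy":0,"dz":0.0025,"ax":0,"ay":0,"az":0,"gripper":0.35},{"dx":0,"dy":0,"dz":0.0025,"ax":0,"ay":0,"az":0,"gripper":0.35},{"dx":0,"dy":0,"dz":0.0025,"ax":0,"ay":0,"az":0,"gripper":0.35}]'
python3 -m pendant '[{"dx":0,"dy":0,"dz":-0.03,"ax":0,"ay":0,"az":0,"gripper":0.35},{"dx":0,"dy":0,"dz":-0.08,"ax":0,"ay":0,"az":0,"gripper":0.35},{"dx":0,"dy":0,"dz":-0.12,"ax":0,"ay":0,"az":0,"gripper":0.35},{"dx":0,"dy":0,"dz":-0.12,"ax":0,"ay":0,"az":0,"gripper":0.35}]'
python3 -c "
from h import *
i=arm.read_camera('wrist');cv2.imwrite('pics/w7.png',i);print(arm.sense()['position'])"
```

```text
t: 10.65
position: [508.5, -129.5, 67.2]
t: 11.15
position: [509.0, -130.5, 66.2]
eef_rot: [[1.0, -0.001, 0.001], [-0.001, -1.0, -0.0], [0.001, 0.0, -1.0]]
contact_force: [0.4, 0.3, 0.3]
grip_width: 55.4
grasp_force: 0.0
t: 11.55
position: [510.3, -130.9, 190.4]
eef_rot: [[1.0, -0.001, 0.007], [-0.001, -1.0, -0.001], [0.007, 0.001, -1.0]]
contact_force: [-0.5, -0.5, -0.7]
grip_width: 55.3
grasp_force: 0.0
[ 509.62086625 -130.63993099  188.09359921]
```

View pics/w7.png

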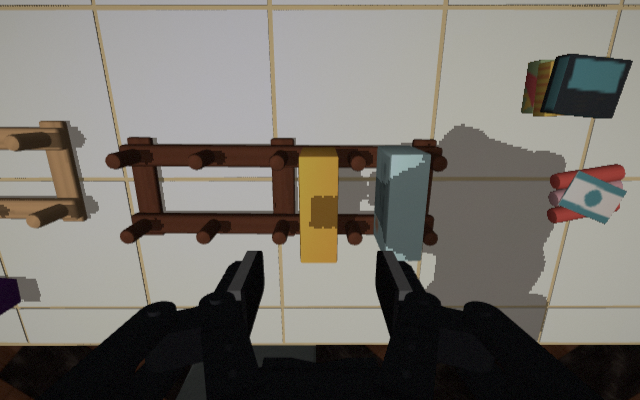

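Orange stands upright in bay three (u 300–338), between its pegs, and blue is undisturbed beside it. Green is next, at ≈ (529,291).

```bash
python3 -m pendant '[{"dx":0.019,"dy":-0.05,"dz":0,"ax":0,"ay":0,"az":0,"gripper":0.35},{"dx":0.019,"dy":-0.1,"dz":0,"ax":0,"ay":0,"az":0,"gripper":0.35},{"dx":0.019,"dy":-0.15,"dz":0,"ax":0,"ay":0,"az":0,"gripper":0.35},{"dx":0.019,"dy":-0.2,"dz":0,"ax":0,"ay":0,"az":0,"gripper":0.35},{"dx":0.019,"dy":-0.25,"dz":0,"ax":0,"ay":0,"az":0,"gripper":0.35}]' | head -2
python3 -m pendant '[{"dx":0,"dy":-0.05,"dz":0,"ax":0,"ay":0,"az":0,"gripper":0.35},{"dx":0,"dy":-0.1,"dz":0,"ax":0,"ay":0,"az":0,"gripper":0.35},{"dx":0,"dy":-0.15,"dz":0,"ax":0,"ay":0,"az":0,"gripper":0.35},{"dx":0,"dy":-0.17,"dz":0,"ax":0,"ay":0,"az":0,"gripper":0.35},{"dx":0,"dy":-0.17,"dz":0.03,"ax":0,"ay":0,"az":0,"gripper":0.35}]'|head -2
python3 -m pendant '[{"dx":0,"dy":0,"dz":0,"ax":0,"ay":0,"az":0,"gripper":0.35},{"dx":0,"dy":0,"dz":0,"ax":0,"ay":0,"az":0,"gripper":0.35}]'|head -2
python3 -c "
from h import *
i=arm.read_camera('wrist');cv2.imwrite('pics/w8.png',i);print(arm.sense()['position'])"
```

```text
t: 12.1
position: [527.4, 118.2, 185.1]
t: 12.6
position: [528.1, 290.4, 156.8]
t: 12.8
position: [528.0, 285.5, 155.7]
[528.4059979  285.55153225 156.39230486]
```

View pics/w8.png

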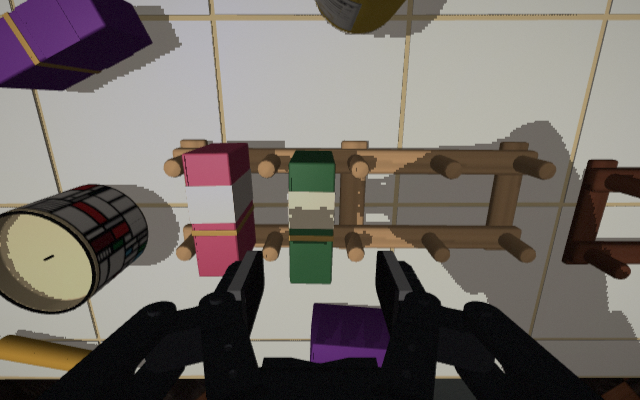

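Green's top is at u 290–332, v 153–283, about 6 mm left of the finger centre. The candle and pink are clear of the fingers.

```bash
python3 -c "
from h import *
c=arm.get_calibration('wrist')
print(np.mean([ray(c,u,v,76) for u,v in((289,155),(335,155),(290,283),(332,283))],0))
print('pink',np.mean([ray(c,u,v,76) for u,v in((184,150),(229,148),(200,275),(239,274))],0))"
python3 -m pendant '[{"dx":0,"dy":-0.006,"dz":0.04,"ax":0,"ay":0,"az":0,"gripper":0.35},{"dx":0,"dy":-0.006,"dz":0.075,"ax":0,"ay":0,"az":0,"gripper":0.35},{"dx":0,"dy":-0.006,"dz":0.091,"ax":0,"ay":0,"az":0,"gripper":0.35},{"dx":0,"dy":-0.006,"dz":0.091,"ax":0,"ay":0,"az":0,"gripper":0.35},{"dx":0,"dy":-0.006,"dz":0.091,"ax":0,"ay":0,"az":0,"gripper":0.8}]' 30|head -2
python3 -m pendant '[{"dx":0,"dy":0,"dz":0,"ax":0,"ay":0,"az":0,"gripper":0.8},{"dx":0,"dy":0,"dz":0,"ax":0,"ay":0,"az":0,"gripper":0.8},{"dx":0,"dy":0,"dz":0,"ax":0,"ay":0,"az":0,"gripper":0.8}]' 30
```

```text
[529.79717955 291.76837815  76.        ]
pink [535.25961957 357.28787175  76.        ]
t: 13.35
position: [528.9, 292.2, 66.5]
t: 13.65
position: [529.0, 292.4, 66.8]
eef_rot: [[1.0, -0.001, 0.002], [-0.001, -1.0, 0.001], [0.002, -0.001, -1.0]]
contact_force: [-0.6, -0.6, 7.4]
grip_width: 29.5
grasp_force: 29.5
```

```bash
python3 -m pendant '[{"dx":0,"dy":0,"dz":-0.03,"ax":0,"ay":0,"az":0,"gripper":0.8},{"dx":0,"dy":0,"dz":-0.07,"ax":0,"ay":0,"az":0,"gripper":0.8},{"dx":0,"dy":0.02,"dz":-0.11,"ax":0,"ay":0,"az":0,"gripper":0.8},{"dx":0,"dy":0.06,"dz":-0.125,"ax":0,"ay":0,"az":0,"gripper":0.8},{"dx":0,"dy":0.11,"dz":-0.125,"ax":0,"ay":0,"az":0,"gripper":0.8}]'|head -2
python3 -m pendant '[{"dx":-0.019,"dy":0.05,"dz":0,"ax":0,"ay":0,"az":0,"gripper":0.8},{"dx":-0.019,"dy":0.1,"dz":0,"ax":0,"ay":0,"az":0,"gripper":0.8},{"dx":-0.019,"dy":0.15,"dz":0,"ax":0,"ay":0,"az":0,"gripper":0.8},{"dx":-0.019,"dy":0.19,"dz":0,"ax":0,"ay":0,"az":0,"gripper":0.8},{"dx":-0.019,"dy":0.22,"dz":0,"ax":0,"ay":0,"az":0,"gripper":0.8}]'|head -2
python3 -m pendant '[{"dx":0,"dy":0.024,"dz":0,"ax":0,"ay":0,"az":0,"gripper":0.8},{"dx":0,"dy":0.024,"dz":0,"ax":0,"ay":0,"az":0,"gripper":0.8},{"dx":0,"dy":0.024,"dz":0,"ax":0,"ay":0,"az":0,"gripper":0.8},{"dx":0,"dy":0.024,"dz":0,"ax":0,"ay":0,"az":0,"gripper":0.8}]'
```

```text
t: 14.15
position: [528.6, 182.5, 193.2]
t: 14.65
position: [508.8, -41.1, 191.2]
t: 15.05
position: [509.0, -60.8, 190.3]
eef_rot: [[1.0, 0.0, 0.001], [0.0, -1.0, 0.001], [0.001, -0.001, -1.0]]
contact_force: [0.7, -0.5, 0.1]
grip_width: 29.8
grasp_force: 30.6
```

```bash
python3 -m pendant '[{"dx":0.001,"dy":0,"dz":0.03,"ax":0,"ay":0,"az":0,"gripper":0.8},{"dx":0.001,"dy":0,"dz":0.07,"ax":0,"ay":0,"az":0,"gripper":0.8},{"dx":0.001,"dy":0,"dz":0.1,"ax":0,"ay":0,"az":0,"gripper":0.8},{"dx":0.001,"dy":0,"dz":0.115,"ax":0,"ay":0,"az":0,"gripper":0.8},{"dx":0.001,"dy":0,"dz":0.121,"ax":0,"ay":0,"az":0,"gripper":0.8}]'|head -2
python3 -m pendant '[{"dx":0,"dy":0,"dz":0.0025,"ax":0,"ay":0,"az":0,"gripper":0.8},{"dx":0,"dy":0,"dz":0.0025,"ax":0,"ay":0,"az":0,"gripper":0.8},{"dx":0,"dy":0,"dz":0.0025,"ax":0,"ay":0,"az":0,"gripper":0.35},{"dx":0,"dy":0,"dz":0.0025,"ax":0,"ay":0,"az":0,"gripper":0.35},{"dx":0,"dy":0,"dz":0.0025,"ax":0,"ay":0,"az":0,"gripper":0.35}]'
python3 -m pendant '[{"dx":0,"dy":0,"dz":-0.03,"ax":0,"ay":0,"az":0,"gripper":0.35},{"dx":0,"dy":0,"dz":-0.08,"ax":0,"ay":0,"az":0,"gripper":0.35},{"dx":0,"dy":0,"dz":-0.12,"ax":0,"ay":0,"az":0,"gripper":0.35},{"dx":0,"dy":0,"dz":-0.12,"ax":0,"ay":0,"az":0,"gripper":0.35}]'|head -2
```

```text
t: 15.55
position: [509.4, -60.8, 67.6]
t: 16.05
position: [510.1, -61.7, 66.7]
eef_rot: [[1.0, -0.001, 0.001], [-0.001, -1.0, 0.0], [0.001, -0.0, -1.0]]
contact_force: [-0.0, -0.4, -0.9]
grip_width: 55.4
grasp_force: 0.0
t: 16.45
position: [511.3, -62.0, 190.8]
```

Green has been released in bay two. Pink is next at ≈ (535,357), with a numeric check above it.

```bash
python3 -m pendant '[{"dx":0.024,"dy":-0.05,"dz":0,"ax":0,"ay":0,"az":0,"gripper":0.35},{"dx":0.024,"dy":-0.1,"dz":0,"ax":0,"ay":0,"az":0,"gripper":0.35},{"dx":0.024,"dy":-0.15,"dz":0,"ax":0,"ay":0,"az":0,"gripper":0.35},{"dx":0.024,"dy":-0.2,"dz":0,"ax":0,"ay":0,"az":0,"gripper":0.35},{"dx":0.024,"dy":-0.25,"dz":0,"ax":0,"ay":0,"az":0,"gripper":0.35}]' | head -2
python3 -m pendant '[{"dx":0,"dy":-0.05,"dz":0,"ax":0,"ay":0,"az":0,"gripper":0.35},{"dx":0,"dy":-0.1,"dz":0,"ax":0,"ay":0,"az":0,"gripper":0.35},{"dx":0,"dy":-0.15,"dz":0,"ax":0,"ay":0,"az":0,"gripper":0.35},{"dx":0,"dy":-0.172,"dz":0,"ax":0,"ay":0,"az":0,"gripper":0.35},{"dx":0,"dy":-0.172,"dz":0.03,"ax":0,"ay":0,"az":0,"gripper":0.35}]'|head -2
python3 -m pendant '[{"dx":0,"dy":0,"dz":0,"ax":0,"ay":0,"az":0,"gripper":0.35},{"dx":0,"dy":0,"dz":0,"ax":0,"ay":0,"az":0,"gripper":0.35}]'|head -2
python3 -c "
from h import *
i=arm.read_camera('wrist');cv2.imwrite('pics/w9.png',i);print(arm.sense()['position'])
c=arm.get_calibration('wrist');h=cv2.cvtColor(i,cv2.COLOR_BGR2HSV)
m=cv2.inRange(h,(165,80,50),(179,255,255));m[:,:230]=0;m[:,420:]=0;m[:100]=0
ys,xs=np.nonzero(m);print(ys.min(),ys.max())
for v in (ys.max()-3,ys.max()-25,ys.min()+12):
  r=xs[ys==v];print(v,r.min(),r.max(),ray(c,r.min(),v,76).round(1),ray(c,r.max(),v,76).round(1))"
```

```text
t: 16.95
position: [533.6, 185.4, 186.1]
t: 17.45
position: [534.0, 359.8, 157.9]
t: 17.65
position: [534.2, 354.6, 156.5]
[534.59974978 354.67335424 157.25475932]
151 283
280 296 336 [492.  372.4  76. ] [492.  343.7  76. ]
258 296 337 [509.6 372.   76. ] [509.5 343.3  76. ]
163 292 337 [576.8 372.9  76. ] [576.7 344.2  76. ]
```

```bash
python3 -m pendant '[{"dx":0,"dy":-0.003,"dz":0.04,"ax":0,"ay":0,"az":0,"gripper":0.35},{"dx":0,"dy":-0.003,"dz":0.075,"ax":0,"ay":0,"az":0,"gripper":0.35},{"dx":0,"dy":-0.003,"dz":0.091,"ax":0,"ay":0,"az":0,"gripper":0.35},{"dx":0,"dy":-0.003,"dz":0.091,"ax":0,"ay":0,"az":0,"gripper":0.35},{"dx":0,"dy":-0.003,"dz":0.091,"ax":0,"ay":0,"az":0,"gripper":0.8}]' 30|head -2
python3 -m pendant '[{"dx":0,"dy":0,"dz":0,"ax":0,"ay":0,"az":0,"gripper":0.8},{"dx":0,"dy":0,"dz":0,"ax":0,"ay":0,"az":0,"gripper":0.8},{"dx":0,"dy":0,"dz":0,"ax":0,"ay":0,"az":0,"gripper":0.8}]' 30
```

```text
t: 18.2
position: [535.0, 358.4, 67.1]
t: 18.5
position: [535.0, 358.6, 67.4]
eef_rot: [[1.0, -0.001, 0.002], [-0.001, -1.0, 0.002], [0.002, -0.002, -1.0]]
contact_force: [-1.0, 0.1, 8.0]
grip_width: 29.5
grasp_force: 30.2
```

```bash
python3 -m pendant '[{"dx":0,"dy":0,"dz":-0.03,"ax":0,"ay":0,"az":0,"gripper":0.8},{"dx":0,"dy":0,"dz":-0.07,"ax":0,"ay":0,"az":0,"gripper":0.8},{"dx":0,"dy":0.02,"dz":-0.11,"ax":0,"ay":0,"az":0,"gripper":0.8},{"dx":0,"dy":0.06,"dz":-0.125,"ax":0,"ay":0,"az":0,"gripper":0.8},{"dx":0,"dy":0.11,"dz":-0.125,"ax":0,"ay":0,"az":0,"gripper":0.8}]'|head -2
python3 -m pendant '[{"dx":-0.024,"dy":0.05,"dz":0,"ax":0,"ay":0,"az":0,"gripper":0.8},{"dx":-0.024,"dy":0.1,"dz":0,"ax":0,"ay":0,"az":0,"gripper":0.8},{"dx":-0.024,"dy":0.15,"dz":0,"ax":0,"ay":0,"az":0,"gripper":0.8},{"dx":-0.024,"dy":0.19,"dz":0,"ax":0,"ay":0,"az":0,"gripper":0.8},{"dx":-0.024,"dy":0.22,"dz":0,"ax":0,"ay":0,"az":0,"gripper":0.8}]'|head -2
python3 -m pendant '[{"dx":0,"dy":0.022,"dz":0,"ax":0,"ay":0,"az":0,"gripper":0.8},{"dx":0,"dy":0.022,"dz":0,"ax":0,"ay":0,"az":0,"gripper":0.8},{"dx":0,"dy":0.022,"dz":0,"ax":0,"ay":0,"az":0,"gripper":0.8},{"dx":0,"dy":0.022,"dz":0,"ax":0,"ay":0,"az":0,"gripper":0.8}]'
```

```text
t: 19.0
position: [534.6, 248.6, 193.8]
t: 19.5
position: [509.9, 24.9, 191.7]
t: 19.9
position: [510.0, 7.2, 190.8]
eef_rot: [[1.0, 0.0, 0.001], [0.0, -1.0, 0.001], [0.001, -0.001, -1.0]]
contact_force: [-0.3, 0.9, -2.0]
grip_width: 29.3
grasp_force: 30.3
```

```bash
python3 -m pendant '[{"dx":0.001,"dy":0,"dz":0.03,"ax":0,"ay":0,"az":0,"gripper":0.8},{"dx":0.001,"dy":0,"dz":0.07,"ax":0,"ay":0,"az":0,"gripper":0.8},{"dx":0.001,"dy":0,"dz":0.1,"ax":0,"ay":0,"az":0,"gripper":0.8},{"dx":0.001,"dy":0,"dz":0.115,"ax":0,"ay":0,"az":0,"gripper":0.8},{"dx":0.001,"dy":0,"dz":0.121,"ax":0,"ay":0,"az":0,"gripper":0.8}]'|head -2
python3 -m pendant '[{"dx":0,"dy":0,"dz":0.0025,"ax":0,"ay":0,"az":0,"gripper":0.8},{"dx":0,"dy":0,"dz":0.0025,"ax":0,"ay":0,"az":0,"gripper":0.8},{"dx":0,"dy":0,"dz":0.0025,"ax":0,"ay":0,"az":0,"gripper":0.35},{"dx":0,"dy":0,"dz":0.0025,"ax":0,"ay":0,"az":0,"gripper":0.35},{"dx":0,"dy":0,"dz":0.0025,"ax":0,"ay":0,"az":0,"gripper":0.35}]'
python3 -m pendant '[{"dx":0,"dy":0,"dz":-0.03,"ax":0,"ay":0,"az":0,"gripper":0.35},{"dx":0,"dy":0,"dz":-0.08,"ax":0,"ay":0,"az":0,"gripper":0.35},{"dx":0,"dy":0,"dz":-0.12,"ax":0,"ay":0,"az":0,"gripper":0.35},{"dx":0,"dy":0,"dz":-0.12,"ax":0,"ay":0,"az":0,"gripper":0.35}]'|head -2
python3 -m pendant '[{"dx":-0.04,"dy":0.05,"dz":-0.03,"ax":0,"ay":0,"az":0,"gripper":0.35},{"dx":-0.04,"dy":0.1,"dz":-0.06,"ax":0,"ay":0,"az":0,"gripper":0.35},{"dx":-0.04,"dy":0.1,"dz":-0.06,"ax":0,"ay":0,"az":0,"gripper":0.35},{"dx":-0.04,"dy":0.1,"dz":-0.06,"ax":0,"ay":0,"az":0,"gripper":0.35},{"dx":-0.04,"dy":0.1,"dz":-0.06,"ax":0,"ay":0,"az":0,"gripper":0.35}]'|head -2
python3 -c "
from h import *
cv2.imwrite('pics/w10.png',arm.read_camera('wrist'));cv2.imwrite('pics/s1.png',cv2.resize(arm.read_camera('scene')[140:265,175:435],(780,375),interpolation=cv2.INTER_CUBIC))"
```

```text
t: 20.4
position: [510.5, 7.2, 68.1]
t: 20.9
position: [511.1, 6.4, 67.2]
eef_rot: [[1.0, -0.0, 0.001], [-0.0, -1.0, 0.0], [0.001, -0.0, -1.0]]
contact_force: [0.1, 0.7, 0.5]
grip_width: 55.7
grasp_force: 0.0
t: 21.3
position: [512.4, 6.2, 191.3]
t: 21.8
position: [470.8, -93.5, 246.6]
```

View pics/w10.png

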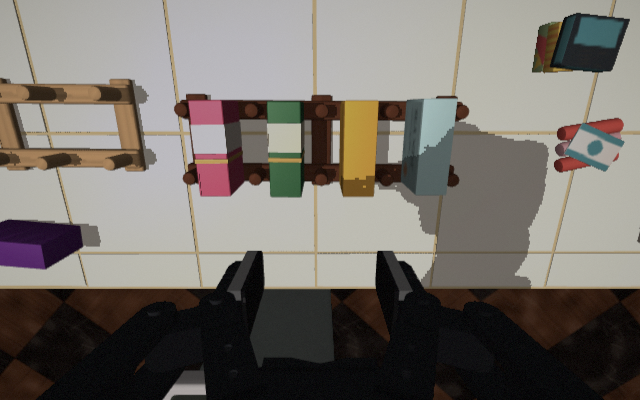

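View pics/s1.png

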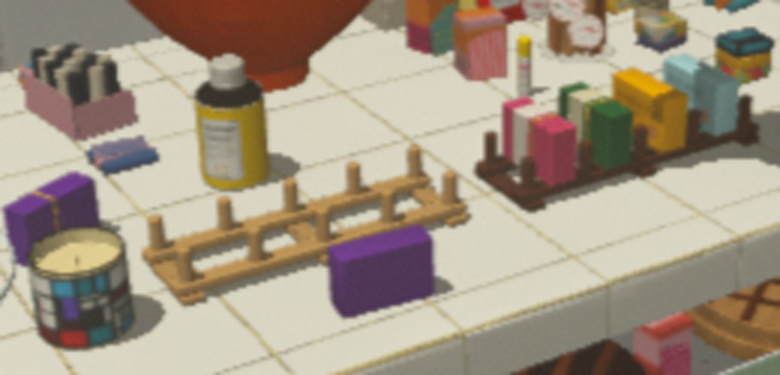

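All four soaps stand in the dark rack in the order pink (215,147), green (286,148), orange (358,148), blue (427,146). In the scene crop the tin (228,130), candle (78,285), balm (524,65) and both purple boxes have not moved. I'm handing the job in.

```bash
python3 -c "
from h import *
c=arm.get_calibration('wrist')
for L in(((190,101),(229,101),(201,196),(232,196)),((267,101),(301,101),(271,196),(302,196)),((344,101),(378,101),(342,196),(373,196)),((422,100),(452,100),(416,195),(447,195))):print(np.mean([ray(c,u,v,76) for u,v in L],0).round())
print(arm.close_job())"
```

```text
[508.   5.  76.]
[508. -61.  76.]
[ 508. -128.   76.]
[ 509. -196.   76.]
the job is handed in; nothing more can be done
None
```

All four soaps now stand upright in the dark rack, left to right pink, green, orange, blue, each measured within about 3 mm of its bay centre; the tin, balm and candle glass were not moved, and the job was handed in at about 22 s, with no verdict returned.

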